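Clamp the sieve on the shaker

ROBOT

A 6-joint arm with a two-finger parallel gripper is mounted at the origin on a cart in front of the work surface, level with it; the furniture and walls round the work are solid. World frame = base frame: x ahead of the robot, y to its left, z up, the work surface at z = 0. Lengths are in m, angles in rad, forces in N, time in s.
With the tool pointing down it reaches from about 0.3 to 0.875 m from the base axis. Payload 6.4 kg.
Tool frame: the origin (TCP) lies between the finger pads; the fingertips stand 19 mm ahead of it and the grasp point (between the pads) is the TCP; z points along the fingers, y is the line along which they close (so a half turn about z gives the same grasp; the last joint's range is limited). The gripper opens to 85 mm and grips with 20 to 120 N. Pads are 22 mm wide; open, the fingers measure 114 mm over their backs; the gripper's body (76 mm by 85 mm) begins 54 mm behind the grasp point. The pads swing forward as they close: fully open they stand 13 mm farther back than shut.
Start: joints at [-1.547, 0.181, 1.607, -0, 1.354, -0.206], TCP at [0.131, -0.56, 0.25] pointing down, gripper open.
Joint ranges: [-2.99, 2.99], [-0.89, 2.07], [0.3, 2.58], [-1.14, 4.28], [0, 2.63], [-3.12, 3.12]. Speed limits (rad/s): [2.57, 2.57, 3.01, 3.14, 3.14, 3.14].

INTERFACE

Orientations are given as a 3x3 rotation matrix whose columns are the frame's x, y, z axes.
In Python, from plant import sense, eyes, job gives the robot as it stands. The module is installed in compiled form; this text tells all that it offers.
- The arm moves only by the tool move_arm, never from a script. Its argument "motion" is a list of rows, each a list of 7 numbers: the shift along the tool's x, y, z in cm, then the turn, a rotation vector about the tool's x, y, z in degrees, then the opening, from 0 (shut) to 1 (fully open). A call has 1 to 20 rows; each row shifts and turns the commanded pose from where the row before left it, along the tool's axes as they then stand; what a row does not reach is not made up. A row lasts 1/8 s, in which the tool goes at most 62.5 mm and 10.7 degrees, less where a joint would pass 70% of its speed; a pose out of reach is approached as far as the arm can. A call is refused whole if a number of a shift passes 6.25 or a number of a turn 10.7, either way. A call with a gripper value outside its range is refused whole. The fingers move at their own pace and stop on an object; "force" is the grip in N (left out, the last holds). Time passes only in rows, so rows that do not move let the fingers close. It gives the time, the measured TCP pose, the force, the opening and the grip force at its end, in the units of the state.
- sense(): the state, without advancing time (a new reading comes with each control period).
- eyes.camera(name): name is "scene" or "top" or "wrist"; returns a dict with "img" (400x640x3 uint8, red, green, blue), "fx", "fy", "cx", "cy" (pixels), "distortion" ([k1, k2, p1, p2, k3] as OpenCV has them; the pictures are not rectified), "origin" and "rotation" of the camera in the world. Camera axes: x right, y down, z forward; pixel columns grow to the right and rows downward; lengths in m; the calibration is good to about 2 mm. A picture is of the moment at which its call begins. There is no depth.
- job.close_job(): hands the job in; it is judged then, once.
The state is a dict: "time": time; "q": joint angles; "qvel": joint speeds; "joint_torque": joint torques, N m; "position": TCP position; "ee_rot": TCP orientation; "force": force on the tool from outside, world axes, zero at the start; "torque": the same for the moment, N m; "opening": opening from 0.0 (shut) to 1.0 (fully open); "grip_force": force on a finger pad.
Only numpy, scipy, OpenCV 4.12 (cv2) and the standard library are available. Lean on these libraries where they do the work, as an engineer would, in place of code of your own. Each camera call takes 0.05 s, during which the arm holds its last target. There are 200 camera calls.

TASK

Get the sieve shaker ready to run: push the free end of the clamp bar round over the sieve lid until its open slot is fully home on the second rod, then press the red quick clamp on each of the two rods all the way down onto the bar. Both clamps must still be up while the bar is swung, and the things lying round the shaker stay where they are.

Things in the scene. Friction and masses are not known exactly. Their poses are not given: they have to be found in the camera images.
- shaker: Round grey sieve shaker, 264 mm across, fixed, black control panel in front (-x); origin at the centre of its underside. It carries a brass sieve with a clear lid and two upright 12 mm steel rods 248 mm apart: pivot rod at y = +124 mm, slot rod at y = -124 mm of its frame. Lid top and the tops of the 20 mm sleeves round the rods are 176 mm above the origin; the clamp bar lies on them.
- clamp_bar: Loose aluminium bar 286x32x16 mm, 0.32 kg, bored at one end and threaded on the pivot rod, about which it turns; lies flat on the lid. Origin on the bore axis at the underside; the bar runs 264 mm along its own -y. Home when its yaw equals the shaker's; starts swung out 0.35 to 0.7 rad clockwise seen from above, so push its -x edge (anticlockwise).
- bar_slot (a point): Seat of the rod in the bar's slot: on the bar's centre line, 248 mm from the bore axis, half-way up the bar (8 mm above its underside). The slot is 16 mm wide, open on the bar's +x side, closed 6 mm past the centre line on the -x side. This point lies on the slot rod's axis when the bar is home.
- bar_push (a point): Point half-way up the -x long edge of the clamp bar (16 mm from its centre line), 190 mm from the bore axis and 58 mm short of the slot: a good place to push, clear of the quick clamps.
- slot_rod (a point): Point on the axis of the slot rod at the half-height of the bar (184 mm above the shaker's origin, 8 mm above the lid).
- pivot_rod (a point): Point on the axis of the pivot rod at the half-height of the bar (184 mm above the shaker's origin).
- clamp_pivot (a joint): Travel in m of the red quick clamp (39 mm diameter, 26 mm tall) on the end of the pivot rod: 0 = up as found, grows downward. Up, its foot stands 10 mm above the bar; at about 0.010 it bears on the bar. It needs about 6 N to move, stays where it is left and cannot be pulled off.
- clamp_slot (a joint): Same for the red quick clamp on the slot rod. If it is pressed before the bar is home it blocks the bar's way.
- clamp_pivot_top (a point): Centre of the flat top of the quick clamp on the pivot rod (228 mm above the shaker's origin when up); press it straight down here.
- clamp_slot_top (a point): Centre of the flat top of the quick clamp on the slot rod; press it straight down here.
- sieve_brush: Bystander: wooden sieve brush lying on the bench, 30x184x16 mm, origin at the centre of its underside.
- tape_roll: Bystander: roll of tape lying flat, 108 mm across, 24 mm high, origin at the centre of its underside.
- stopwatch: Bystander: black stopwatch lying face up, 97x91x18 mm, origin at its underside.

How it is judged:
On the way, in this order (a step that is already met when the one before it is completed fails the run):
1. the bar is swung home, its slot round the slot rod, both quick clamps still up (horizontal distance between bar_slot and slot_rod below 0.006 m and value of joint each of clamp_pivot, clamp_slot below 0.004 m), for 0.2 s.
2. with the bar home, one quick clamp is pressed down onto it (horizontal distance between bar_slot and slot_rod below 0.006 m and value of joint any of clamp_pivot, clamp_slot above 0.0075 m), for 0.2 s.
At the end, for the whole second after the job is handed in: The clamp bar lies flat, at rest and home: its slot seat within 6 mm of the slot rod's axis seen from above, and both quick clamps are down by more than 7.5 mm of their 10 mm (horizontal distance between bar_slot and slot_rod below 0.006 m and value of joint each of clamp_pivot, clamp_slot above 0.0075 m and linear speed of clamp_bar below 0.02 m/s and angle between clamp_bar's own z axis and vertical below 0.05 rad); the robot touches nothing.
It fails at once if sieve brush is moved more than 30 mm (distance of sieve_brush from where it was at the start of the episode above 0.03 m).
It fails at once if tape roll is moved more than 30 mm (distance of tape_roll from where it was at the start of the episode above 0.03 m).
It fails at once if stopwatch is moved more than 30 mm (distance of stopwatch from where it was at the start of the episode above 0.03 m).
It fails at once if a quick clamp is pressed while the bar is not home (horizontal distance between bar_slot and slot_rod above 0.012 m and value of joint any of clamp_pivot, clamp_slot above 0.0075 m).
It also fails if it takes over 48 s, if anything falls off the work surface, if the arm or the gripper's body presses on something with over 40 N, if the wrist force passes 120 N, or if a joint passes its speed limit or range.

## Working session

There is one attempt and no reset: what is moved stays moved. The work goes in short steps, Python scripts to look and compute and a tool call to move; the robot and the scene stay as the last step left them, time stands still between calls to the robot, and variables do not carry over. Pictures are saved under pics/ and viewed, at most 10 in all, crops included, and the job is handed in when it is done.

Besides the shell and the picture viewer there is one more tool, called after "Call:" as name(argument=value, ...) on one line, values as JSON. move_arm: Moves the arm, as the interface text tells. Its arguments: {"type":"object","properties":{"motion":{"type":"array"},"force":{"type":"number"}},"required":["motion"]}

```bash
mkdir -p pics
cat > h.py <<'E'
import numpy as np, cv2, pickle
from plant import sense, eyes, job
def shot(name,fn):
    c=eyes.camera(name); cv2.imwrite('pics/'+fn+'.png',c['img'][:,:,::-1]); pickle.dump(c,open(fn+'.pkl','wb')); return c
def ray(c,u,v,z):
    K=np.array([[c['fx'],0,c['cx']],[0,c['fy'],c['cy']],[0,0,1.]])
    p=cv2.undistortPoints(np.array([[[u,v]]],float),K,np.array(c['distortion'],float))[0,0]
    d=np.array(c['rotation'])@np.array([p[0],p[1],1]); o=np.array(c['origin'])
    return o+d*(z-o[2])/d[2]
def proj(c,P):
    R=np.array(c['rotation']);K=np.array([[c['fx'],0,c['cx']],[0,c['fy'],c['cy']],[0,0,1.]])
    q=(np.atleast_2d(P)-np.array(c['origin']))@R
    return cv2.projectPoints(q[:,None,:],np.zeros(3),np.zeros(3),K,np.array(c['distortion'],float))[0][:,0]
E
python3 - <<'E'
from h import *
for n in('top','scene'):
    c=shot(n,n+'0'); print(n,c['origin'],np.round(c['rotation'],3).tolist(),c['fx'])
s=sense();print(s['time'],s['position'],np.round(s['ee_rot'],3).tolist(),s['force'],s['opening'])
E
```

```text
top [0.42001453 0.01796887 1.47917922] [[-0.008, -0.999, 0.054], [-1.0, 0.008, -0.006], [0.006, -0.054, -0.999]] 499.41650733059544
scene [-0.42342577  0.68693047  0.69594236] [[-0.593, -0.324, 0.737], [-0.805, 0.268, -0.53], [-0.026, -0.908, -0.419]] 405.0324746096564
0.1 [ 0.13097761 -0.5594111   0.24948224] [[0.974, 0.228, -0.0], [0.228, -0.974, 0.002], [0.0, -0.002, -1.0]] [-0.71136313  0.27367986 -0.47652957] 1.0034683563907887
```

View pics/top0.png

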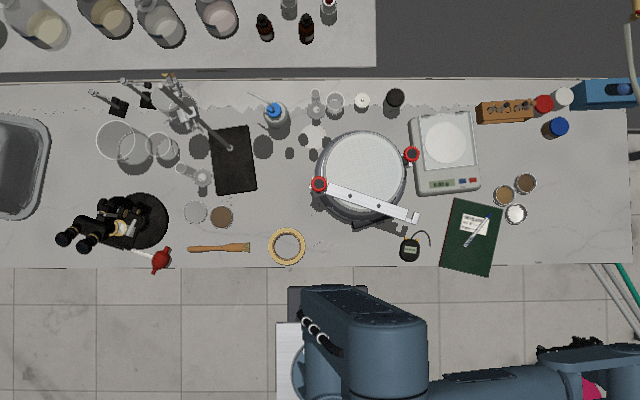

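View pics/scene0.png

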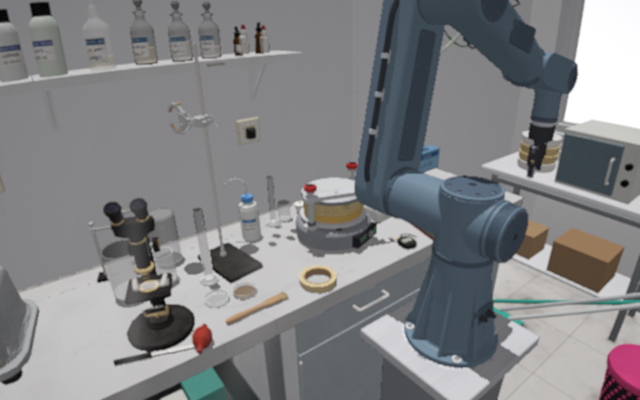

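The top view shows the pivot clamp near (319,184), the slot clamp near (412,154), and the bar's free end near (418,217). The bar is swung toward the robot. I'll enlarge that area.

Run:
```python
from h import *
im=cv2.imread('pics/top0.png')[120:250,290:450]
cv2.imwrite('pics/c0.png',cv2.resize(im,None,fx=4.5,fy=4.5,interpolation=cv2.INTER_CUBIC))
c=pickle.load(open('top0.pkl','rb'))
I=c['img'].astype(int); m=(I[:,:,0]>140)&(I[:,:,1]<80)&(I[:,:,2]<80)
for u0,v0 in((319,184),(412,154)):
    v,u=np.nonzero(m[v0-15:v0+15,u0-15:u0+15]); print(u.min()+u0-15,u.max()+u0-15,v.min()+v0-15,v.max()+v0-15,len(u))
```

```text
311 326 176 190 86
404 419 146 161 86
```

View pics/c0.png

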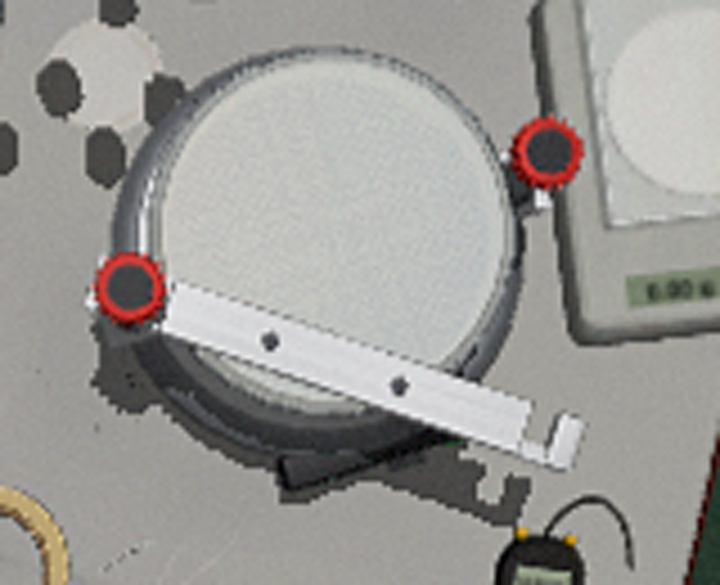

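The crop shows the clamp tops at full-image pixels (318.9,183.8) and (411.6,154.0). The bar's closed -x corner is near (417,224) and its slot opens toward +x.

Run:
```python
from h import *
c=pickle.load(open('top0.pkl','rb'))
f=lambda x,y:(290+(x+.5)/4.5-.5,120+(y+.5)/4.5-.5)
A=ray(c,*f(130,288),.228);B=ray(c,*f(547,153),.228)
print(A,B,np.linalg.norm(A-B)); d=(B-A)/np.linalg.norm(B-A); yaw=np.arctan2(d[0],-d[1]);print('shaker yaw',yaw)
# bar end corners, top z .192
for n,p in dict(mxend=(566,470),pxend=(584,417),slotmouthA=(532,402),mxnear=(150,333),hole1=(270,341),hole2=(400,386)).items(): 
    P=ray(c,*f(*p),.192);r=P-A;print(n,P,np.hypot(r[0],r[1]),np.arctan2(r[0],-r[1]))
# bench objects
for n,p in dict(stopw=(410,248),tape=(287,246)).items(): print(n,ray(c,*p,.02))
print(np.round([ray(c,480,190,.05),ray(c,412,130,.05),ray(c,448,120,.05)],3))
C=(A+B)/2;print('center',C)
```

```text
[0.53537742 0.02748023 0.228     ] [ 0.60981787 -0.20752956  0.228     ] 0.2465177125187437
shaker yaw 0.30675628768321844
mxend [ 0.43199686 -0.22164483  0.192     ] 0.2697236317254402 -0.3933484358586552
pxend [ 0.46233972 -0.23257138  0.192     ] 0.27011358060248486 -0.27380460400895373
slotmouthA [ 0.47121945 -0.20270176  0.192     ] 0.23895605067987885 -0.2718280051970531
mxnear [0.51267692 0.0164686  0.192     ] 0.02523031974468047 -1.119153146407864
hole1 [ 0.5075257  -0.05240379  0.192     ] 0.08460009174390397 -0.3354733712798609
hole2 [ 0.48104601 -0.12680864  0.192     ] 0.16357554266289598 -0.33858072355698576
stopw [ 0.36385154 -0.23668358  0.02      ]
tape [0.37292116 0.12222701 0.02      ]
[[ 0.53  -0.438  0.05 ]
 [ 0.706 -0.243  0.05 ]
 [ 0.735 -0.349  0.05 ]]
center [ 0.57259764 -0.09002466  0.228     ]
```

Call:
move_arm(motion=[[3.55, -2.31, -0.2, 0, 0, 0, 0], [3.55, -2.31, -0.2, 0, 0, 0, 0], [3.55, -2.31, -0.2, 0, 0, 0, 0], [3.55, -2.31, -0.2, 0, 0, 0, 0], [3.55, -2.31, -0.2, 0, 0, 0, 0], [3.55, -2.31, -0.2, 0, 0, 0, 0], [3.55, -2.31, -0.2, 0, 0, 0, 0], [3.55, -2.31, -0.2, 0, 0, 0, 0], [3.55, -2.31, -0.2, 0, 0, 0, 0], [3.55, -2.31, -0.2, 0, 0, 0, 0], [3.55, -2.31, -0.2, 0, 0, 0, 0], [3.55, -2.31, -0.2, 0, 0, 0, 0], [3.55, -2.31, -0.2, 0, 0, 0, 0], [3.55, -2.31, -0.2, 0, 0, 0, 0], [3.55, -2.31, -0.2, 0, 0, 0, 0], [3.55, -2.31, -0.2, 0, 0, 0, 0], [0, 0, 0, 0, 0, 0, 0], [0, 0, 0, 0, 0, 0, 0]])

```text
time: 2.35
position: [0.5993, -0.0707, 0.2816]
ee_rot: [[0.974, 0.228, -0.002], [0.228, -0.974, 0.0], [-0.001, -0.0, -1.0]]
force: [-0.4, -1.4, 0.3]
opening: 0.003
grip_force: 0.0
```

Call:
move_arm(motion=[[0, 0, 2.2, 0, 0, 0, 0], [0, 0, 2.2, 0, 0, 0, 0], [0, 0, 2.0, 0, 0, 0, 0], [0, 0, 0.3, 0, 0, 0, 0], [0, 0, 0.3, 0, 0, 0, 0], [0, 0, 0.3, 0, 0, 0, 0], [0, 0, 0, 0, 0, 0, 0]])

```text
time: 3.22
position: [0.6001, -0.0707, 0.2096]
ee_rot: [[0.974, 0.228, 0.001], [0.228, -0.974, -0.0], [0.001, 0.0, -1.0]]
force: [-0.2, 0.4, -0.2]
opening: -0.007
grip_force: 0.0
```

Call:
move_arm(motion=[[0, 0, 0.3, 0, 0, 0, 0], [0, 0, 0.2, 0, 0, 0, 0], [0, 0, 0.2, 0, 0, 0, 0], [0, 0, 0, 0, 0, 0, 0]])

```text
time: 3.72
position: [0.5997, -0.0706, 0.202]
ee_rot: [[0.974, 0.228, -0.0], [0.228, -0.974, 0.0], [-0.0, -0.0, -1.0]]
force: [0.3, 0.2, -0.6]
opening: -0.001
grip_force: 0.0
```

Run:
```python
from h import *
s=sense();print(s['position'],s['force'])
c=shot('wrist','w1');c=shot('scene','s1')
u,v=proj(c,[s['position']])[0].astype(int);print(u,v)
im=cv2.imread('pics/s1.png')[v-50:v+60,u-80:u+70]
w=cv2.imread('pics/w1.png')
cv2.imwrite('pics/cs1.png',np.vstack([cv2.resize(im,(400,293),interpolation=cv2.INTER_CUBIC),cv2.resize(w,(400,250))]))
```

```text
[ 0.59973912 -0.07058693  0.20201282] [ 0.34443791  0.24016339 -0.5777624 ]
323 179
```

View pics/cs1.png

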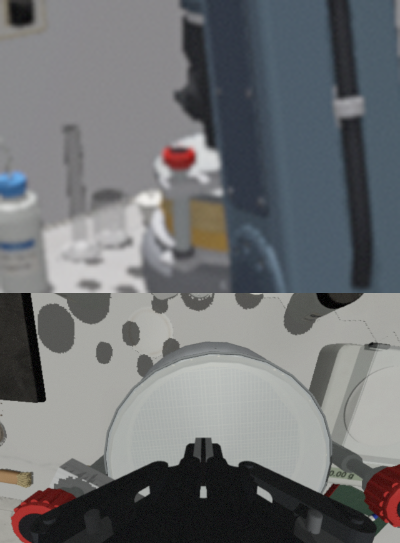

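The picture shows the shut fingertips above the lid, with no contact at TCP z = 0.202, so the tips are at about 0.183 and that height is safe for pushing. Next I go over the bar to its -x side.

Call:
move_arm(motion=[[0, 0, -2.2, 0, 0, 0, 0], [0, 0, -2.2, 0, 0, 0, 0], [-3.6, 0.5, 0, 0, 0, 0, 0], [-3.6, 0.5, 0, 0, 0, 0, 0], [-3.6, 0.5, 0, 0, 0, 0, 0], [-3.6, 0.5, 0, 0, 0, 0, 0], [-3.6, 0.5, 0, 0, 0, 0, 0], [0, 0, 0, 0, 0, 8.1, 0], [0, 0, 0, 0, 0, 8.1, 0], [0, 0, 0, 0, 0, 8.1, 0], [0, 0, 0, 0, 0, 8.2, 0], [0, 0, 2.2, 0, 0, 0, 0], [0, 0, 2.3, 0, 0, 0, 0], [0, 0, 0, 0, 0, 0, 0]])

```text
time: 5.58
position: [0.4292, -0.1353, 0.2]
ee_rot: [[0.944, -0.331, -0.003], [-0.331, -0.944, 0.002], [-0.003, -0.001, -1.0]]
force: [-0.6, 0.3, 0.5]
opening: 0.002
grip_force: 0.0
```

```bash
cat > g.py <<'E'
from h import *
A=np.array([.5354,.0275]);
s=sense();R=s['ee_rot'];yaw=np.arctan2(R[1,0],R[0,0]);p=s['position'][:2]-A
print('t',s['time'],s['position'],'yaw',yaw,'F',np.round(s['force'],1))
for psi in (-.337,.307):
    a=np.array([np.sin(psi),-np.cos(psi)]);n=np.array([np.cos(psi),np.sin(psi)]); print(psi,'r',p@a,'off',p@n)
E
python3 g.py
```

```text
t 5.575 [ 0.42923127 -0.13531215  0.19996942] yaw -0.3374754525261368 F [-0.6  0.3  0.5]
-0.337 r 0.188759580891213 off -0.046361799251607445
0.307 r 0.12311556394228196 off -0.15040662792326215
```

Call:
move_arm(motion=[[0.7, 0, 0, 0, 0, 0, 0], [0.6, 0, 0, 0, 0, 0, 0], [0.5, 0, 0, 0, 0, 0, 0], [0.76, 0.1, 0, 0, 0, -2.29, 0], [0.76, 0.1, 0, 0, 0, -2.29, 0], [0.76, 0.1, 0, 0, 0, -2.29, 0], [0.76, 0.1, 0, 0, 0, -2.29, 0], [0.76, 0.1, 0, 0, 0, -2.29, 0], [0, 0, 0, 0, 0, 0, 0]])

```text
time: 6.7
position: [0.4834, -0.1566, 0.2012]
ee_rot: [[0.991, -0.137, 0.001], [-0.137, -0.991, -0.0], [0.001, -0.0, -1.0]]
force: [-0.2, 0.3, -0.1]
opening: -0.003
grip_force: 0.0
```

```bash
python3 g.py
python3 - <<'E'
from h import *
c=shot('top','t2')
cv2.imwrite('pics/ct2.png',cv2.resize(cv2.imread('pics/t2.png')[120:250,290:450],None,fx=4.5,fy=4.5,interpolation=cv2.INTER_CUBIC))
E
```

```text
t 6.7 [ 0.48342717 -0.15661651  0.20124562] yaw -0.13708262306054828 F [-0.2  0.3 -0.1]
-0.337 r 0.1909453141988767 off 0.011830069691318577
0.307 r 0.15980183825407046 off -0.10518286958449605
```

View pics/ct2.png

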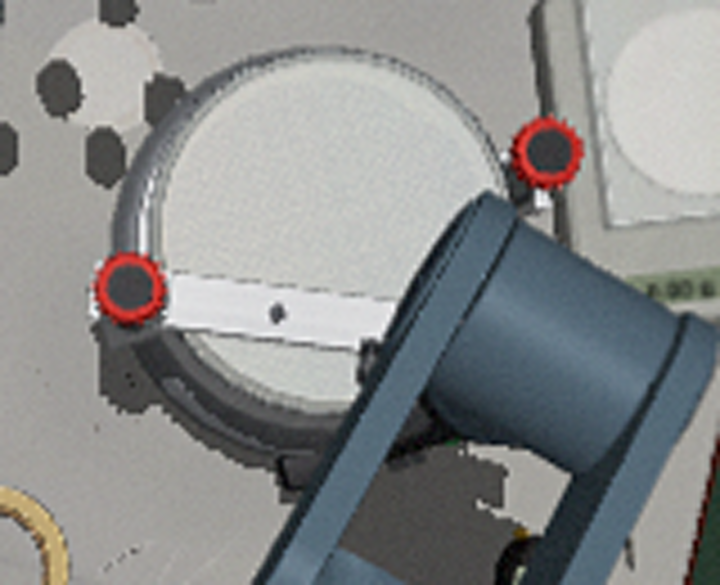

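The bar is swinging with the tool: its far edge runs from (170,274) to (395,300) in the crop, a yaw of about -0.12. Both clamps are untouched.

Call:
move_arm(motion=[[0.76, 0.1, 0, 0, 0, -2.29, 0], [0.76, 0.1, 0, 0, 0, -2.29, 0], [0.76, 0.1, 0, 0, 0, -2.29, 0], [0.76, 0.1, 0, 0, 0, -2.29, 0], [0.76, 0.1, 0, 0, 0, -2.29, 0], [0.76, 0.1, 0, 0, 0, -2.29, 0], [0.76, 0.1, 0, 0, 0, -2.29, 0], [0.76, 0.1, 0, 0, 0, -2.29, 0], [0.76, 0.1, 0, 0, 0, -2.29, 0], [0, 0, 0, 0, 0, 0, 0]])

```text
time: 8.0
position: [0.5517, -0.1638, 0.2014]
ee_rot: [[0.975, 0.221, 0.001], [0.221, -0.975, -0.0], [0.001, 0.0, -1.0]]
force: [0.0, 0.8, -0.2]
opening: -0.005
grip_force: 0.0
```

```bash
python3 g.py
```

```text
t 8.0 [ 0.55166748 -0.16384132  0.20143332] yaw 0.22306486706188922 F [ 0.   0.8 -0.2]
-0.337 r 0.17519957627157187 off 0.0786208589976813
0.307 r 0.1873110883913211 off -0.04231651168197018
```

Call:
move_arm(motion=[[0.6, 0.1, 0, 0, 0, -2.4, 0], [0.5, 0.1, 0, 0, 0, -2.4, 0], [0.2, 0, 0, 0, 0, 0, 0], [0, 0, 0, 0, 0, 0, 0]])

```text
time: 8.5
position: [0.5643, -0.1626, 0.2014]
ee_rot: [[0.954, 0.301, 0.001], [0.301, -0.954, -0.0], [0.0, 0.0, -1.0]]
force: [-1.3, 0.2, 0.4]
opening: -0.0
grip_force: 0.1
```

```bash
python3 g.py
```

```text
t 8.5 [ 0.56428154 -0.16261043  0.20137669] yaw 0.30573904947471825 F [-1.3  0.2  0.4]
-0.337 r 0.1698669904058554 off 0.09011838190775166
0.307 r 0.18994971815551726 off -0.029920256680949494
```

Now creep 1 mm per row until the force shows the rod stop.

Call:
move_arm(motion=[[0.1, 0, 0, 0, 0, 0, 0], [0.1, 0, 0, 0, 0, 0, 0], [0.1, 0, 0, 0, 0, 0, 0], [0, 0, 0, 0, 0, 0, 0]])

```text
time: 9.0
position: [0.567, -0.1617, 0.2014]
ee_rot: [[0.954, 0.301, 0.0], [0.301, -0.954, -0.0], [0.0, 0.0, -1.0]]
force: [-1.2, -1.9, 1.0]
opening: -0.0
grip_force: 0.8
```

Call:
move_arm(motion=[[0.1, 0, 0, 0, 0, 0, 0], [0.1, 0, 0, 0, 0, 0, 0], [0, 0, 0, 0, 0, 0, 0]])

```text
time: 9.38
position: [0.5689, -0.1611, 0.2013]
ee_rot: [[0.954, 0.301, 0.0], [0.301, -0.954, -0.0], [0.0, 0.0, -1.0]]
force: [-1.3, -1.3, 1.2]
opening: 0.001
grip_force: 0.8
```

Call:
move_arm(motion=[[0.1, 0, 0, 0, 0, 0, 0], [0.1, 0, 0, 0, 0, 0, 0], [0, 0, 0, 0, 0, 0, 0]])

```text
time: 9.75
position: [0.5696, -0.1608, 0.2013]
ee_rot: [[0.954, 0.301, -0.003], [0.301, -0.954, -0.0], [-0.003, -0.0, -1.0]]
force: [-7.9, -2.8, 4.4]
opening: 0.0
grip_force: 3.9
```

Call:
move_arm(motion=[[0.1, 0, 0, 0, 0, 0, 0], [0, 0, 0, 0, 0, 0, 0], [0, 0, 0, 0, 0, 0, 0]])

```text
time: 10.12
position: [0.5697, -0.1608, 0.2013]
ee_rot: [[0.954, 0.301, -0.005], [0.301, -0.954, -0.001], [-0.005, -0.001, -1.0]]
force: [-10.9, -4.2, 6.2]
opening: 0.0
grip_force: 5.9
```

```bash
python3 g.py
python3 - <<'E'
from h import *
c=shot('top','t3');w=shot('wrist','w3')
a=cv2.resize(cv2.imread('pics/t3.png')[120:220,290:450],(480,300),interpolation=cv2.INTER_CUBIC)
cv2.imwrite('pics/c3.png',np.vstack([a,cv2.resize(cv2.imread('pics/w3.png'),(480,300))]))
E
```

```text
t 10.125 [ 0.56966779 -0.16077462  0.20132642] yaw 0.3056986955884917 F [-10.9  -4.2   6.2]
-0.337 r 0.1663534437366966 off 0.09459463699828372
0.307 r 0.18982747214792353 off -0.02423106291157425
```

View pics/c3.png

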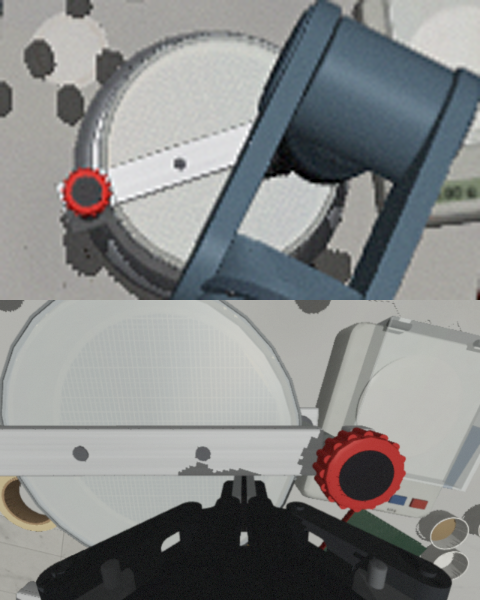

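The top view shows the bar across the lid in line with both rods. The wrist view shows the slot clamp, at about (365,475), sitting over the bar's end. The force jump is the rod stop, so the bar is home. Next I back off, rise and go over the slot clamp.

Call:
move_arm(motion=[[-1.2, 0, 0, 0, 0, 0, 0], [-1.3, 0, 0, 0, 0, 0, 0], [0, 0, -2.2, 0, 0, 0, 0], [0, 0, -2.2, 0, 0, 0, 0], [0, 0, -2.2, 0, 0, 0, 0], [0, 0, 0, 0, 0, 0, 0], [1.6, 1.9, 0, 0, 0, 0, 0], [1.6, 1.9, 0, 0, 0, 0, 0], [1.6, 1.9, 0, 0, 0, 0, 0], [0, 0, 0, 0, 0, 0, 0], [0, 0, 0, 0, 0, 0, 0]])

```text
time: 11.6
position: [0.6098, -0.207, 0.2661]
ee_rot: [[0.954, 0.301, -0.002], [0.301, -0.954, 0.001], [-0.001, -0.002, -1.0]]
force: [-1.2, 0.4, -0.9]
opening: -0.003
grip_force: 0.0
```

```bash
python3 g.py
python3 - <<'E'
from h import *
c=shot('wrist','w4');P=sense()['position']+np.array([0,0,-.019])
print(proj(c,[P,[.6098,-.2075,.228],[.5354,.0275,.228]]))
cv2.imwrite('pics/w4v.png',cv2.imread('pics/w4.png'))
E
```

```text
t 11.6 [ 0.60977306 -0.20700933  0.26609024] yaw 0.30594458792686885 F [-1.2  0.4 -0.9]
-0.337 r 0.19672639329749325 off 0.14773187262828558
0.307 r 0.246020282263793 off 2.6924777079509465e-05
[[325.38195455 247.83386215]
 [326.28655052 234.34184997]
 [-88.57438184 235.13403994]]
```

View pics/w4v.png

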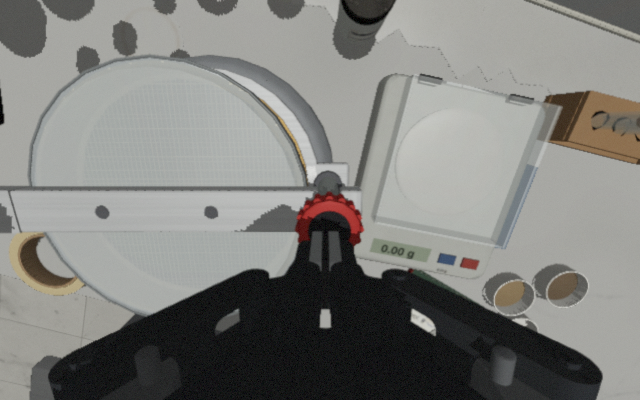

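The wrist view shows the slot clamp centred near (330,226), right under the fingertips, and the bar runs home beneath it. I'll nudge 3 mm forward and press.

Call:
move_arm(motion=[[0.3, 0.15, 1.5, 0, 0, 0, 0], [0, 0, 0.3, 0, 0, 0, 0], [0, 0, 0.3, 0, 0, 0, 0], [0, 0, 0.3, 0, 0, 0, 0], [0, 0, 0.2, 0, 0, 0, 0], [0, 0, 0.2, 0, 0, 0, 0], [0, 0, 0, 0, 0, 0, 0]])

```text
time: 12.52
position: [0.6139, -0.2078, 0.2399]
ee_rot: [[0.954, 0.301, 0.0], [0.301, -0.954, 0.0], [0.0, -0.0, -1.0]]
force: [-2.0, 1.7, 3.8]
opening: -0.001
grip_force: 1.9
```

Call:
move_arm(motion=[[0, 0, 0.2, 0, 0, 0, 0], [0, 0, 0.2, 0, 0, 0, 0], [0, 0, 0.1, 0, 0, 0, 0], [0, 0, 0, 0, 0, 0, 0]])

```text
time: 13.02
position: [0.6141, -0.208, 0.2369]
ee_rot: [[0.953, 0.301, 0.001], [0.301, -0.953, -0.001], [0.001, 0.001, -1.0]]
force: [-6.6, 4.1, 14.0]
opening: -0.001
grip_force: 6.9
```

Call:
move_arm(motion=[[0, 0, 0.2, 0, 0, 0, 0], [0, 0, 0.1, 0, 0, 0, 0], [0, 0, 0, 0, 0, 0, 0], [0, 0, 0, 0, 0, 0, 0]])

```text
time: 13.52
position: [0.6142, -0.208, 0.2368]
ee_rot: [[0.953, 0.302, 0.002], [0.302, -0.953, -0.002], [0.002, 0.002, -1.0]]
force: [-12.3, 6.4, 26.9]
opening: 0.002
grip_force: 13.2
```

Call:
move_arm(motion=[[0, 0, -2, 0, 0, 0, 0], [0, 0, -2, 0, 0, 0, 0], [0, -4.1, 0, 0, 0, 0, 0], [0, -4.1, 0, 0, 0, 0, 0], [0, -4.1, 0, 0, 0, 0, 0], [0, -4.1, 0, 0, 0, 0, 0], [0, -4.1, 0, 0, 0, 0, 0], [-0.1, -4.2, 0, 0, 0, 0, 0], [0, 0, 0, 0, 0, 0, 0], [0, 0, 0, 0, 0, 0, 0]])

```text
time: 14.78
position: [0.5392, 0.0268, 0.2718]
ee_rot: [[0.953, 0.302, 0.001], [0.302, -0.953, -0.001], [0.001, 0.001, -1.0]]
force: [0.0, -0.8, 0.5]
opening: 0.002
grip_force: 0.0
```

```bash
python3 g.py
python3 - <<'E'
from h import *
c=shot('wrist','w5');P=sense()['position']+np.array([0,0,-.019])
print(proj(c,[P,[.5354,.0275,.228]]))
t=shot('top','t5')
a=cv2.resize(cv2.imread('pics/t5.png')[120:220,290:450],(480,300),interpolation=cv2.INTER_CUBIC)
cv2.imwrite('pics/c5.png',np.vstack([a,cv2.resize(cv2.imread('pics/w5.png'),(480,300))]))
E
```

```text
t 14.775 [0.53922397 0.02678152 0.27181692] yaw 0.30627660678753127 F [ 0.  -0.8  0.5]
-0.337 r -0.0005863557567308238 off 0.0038464417373137772
0.307 r 0.001840490889509914 off 0.0034280490658145212
[[326.16110776 247.71653502]
 [322.31234621 235.93830567]]
```

View pics/c5.png

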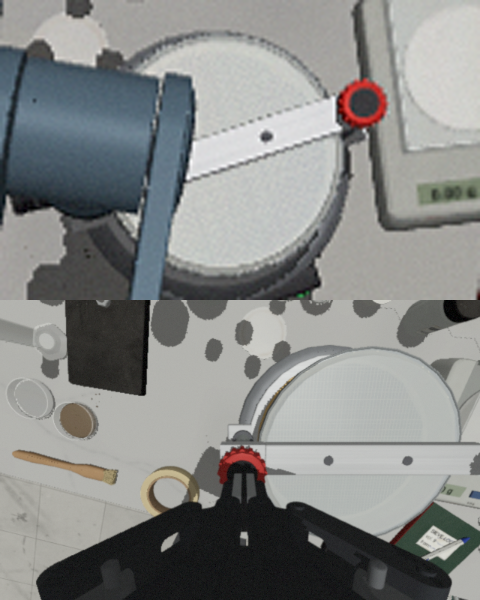

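The top view shows the bar home with the slot clamp at (363,103) down on its end. The wrist view shows the pivot clamp at about (243,465), under the fingertips, so I press it.

Call:
move_arm(motion=[[0, -0.1, 2.0, 0, 0, 0, 0], [0, 0, 0.3, 0, 0, 0, 0], [0, 0, 0.3, 0, 0, 0, 0], [0, 0, 0.3, 0, 0, 0, 0], [0, 0, 0.3, 0, 0, 0, 0], [0, 0, 0.2, 0, 0, 0, 0], [0, 0, 0.2, 0, 0, 0, 0], [0, 0, 0.1, 0, 0, 0, 0], [0, 0, 0, 0, 0, 0, 0]])

```text
time: 16.0
position: [0.5385, 0.0273, 0.237]
ee_rot: [[0.954, 0.301, 0.0], [0.301, -0.954, -0.001], [0.0, 0.001, -1.0]]
force: [-9.6, -1.0, 14.0]
opening: -0.002
grip_force: 7.0
```

Call:
move_arm(motion=[[0, 0, 0.2, 0, 0, 0, 0], [0, 0, 0.1, 0, 0, 0, 0], [0, 0, 0, 0, 0, 0, 0], [0, 0, 0, 0, 0, 0, 0]])

```text
time: 16.5
position: [0.5386, 0.0273, 0.2368]
ee_rot: [[0.954, 0.301, 0.002], [0.301, -0.954, -0.002], [0.001, 0.002, -1.0]]
force: [-17.1, -0.7, 31.2]
opening: 0.002
grip_force: 15.5
```

The stop is at 0.2368 again, so this clamp is fully down. Next I lift and retreat toward the robot for a last look.

Call:
move_arm(motion=[[0, 0, -3, 0, 0, 0, 0], [0, 0, -4, 0, 0, 0, 0], [0, 0, -4, 0, 0, 0, 0], [-4, -1, 0, 0, 0, 0, 0], [-4, -1, 0, 0, 0, 0, 0], [-4, -1, 0, 0, 0, 0, 0], [0, 0, 0, 0, 0, 0, 0], [0, 0, 0, 0, 0, 0, 0]])

```text
time: 17.5
position: [0.4157, 0.0202, 0.3422]
ee_rot: [[0.954, 0.301, 0.002], [0.301, -0.954, -0.0], [0.002, 0.001, -1.0]]
force: [-0.4, -0.8, -1.0]
opening: 0.005
grip_force: 0.0
```

```bash
python3 g.py
python3 - <<'E'
from h import *
t=shot('top','t6');w=shot('wrist','w6')
a=cv2.resize(cv2.imread('pics/t6.png')[120:220,290:450],(480,300),interpolation=cv2.INTER_CUBIC)
cv2.imwrite('pics/c6.png',np.vstack([a,cv2.resize(cv2.imread('pics/w6.png'),(480,300))]))
E
```

```text
t 17.5 [0.415738   0.02015857 0.34218171] yaw 0.30522673195270195 F [-0.4 -0.8 -1. ]
-0.337 r 0.04649560203708704 off -0.11050362024153687
0.307 r -0.02916370806651597 off -0.11628572236989372
```

View pics/c6.png

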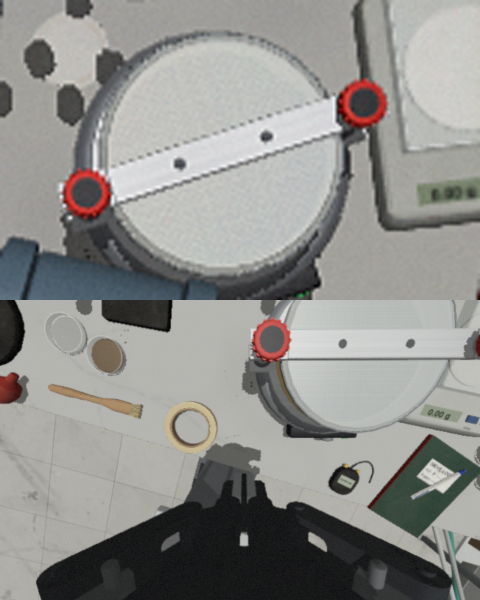

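The bar runs straight between the clamps at (87,192) and (363,103), both clamps are down, and the brush, tape and stopwatch look undisturbed. The tool is clear, so I hand in.

```bash
python3 -c "
from plant import job
print(job.close_job())"
```

```text
the job is handed in; nothing more can be done
None
```

The job is handed in at about 17.5 s, with no verdict shown: the clamp bar is swung home against the slot rod, both quick clamps are pressed to their stops, the brush, tape and stopwatch look undisturbed, and the arm is clear.

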